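# Clip the batch timer onto the tray rack

## Robot

A 6-joint arm with a two-finger parallel gripper is mounted at the origin on the work surface. World frame = base frame: x ahead of the robot, y to its left, z up, the work surface at z = 0. Lengths are in m, angles in degrees, forces in N, time in s.
With the tool pointing down it reaches from about 0.4 to 0.825 m from the base axis. Payload 7 kg.
Tool frame: the origin (TCP) lies midway between the tips of the shut fingers; the grasp point (between the pads) lies 19 mm behind it (ctrl.grip_point_offset is the distance from the TCP to the grasp point, in m); x points along the fingers, y is the direction in which the jaws open and shut, and the axes are right-handed (so a half turn about x gives the same grasp; the last joint's range is limited). The gripper opens to 88 mm and grips with 3 to 60 N. Pads are 19 mm wide; open, the fingers measure 130 mm over their backs; the gripper's body (78 mm by 193 mm) begins 47 mm behind the grasp point.
Start: joints at [81.194, 20.546, 0.682, 0, -70.136, -16.507], TCP at [0.289, 0.61, 0.227] pointing down, gripper open.
Joint ranges: [-176.03, 176.03], [-82.01, 121.73], [-58.28, 71.71], [-173.87, 95.51], [-174.79, -0.11], [-173.66, 173.66]. Speed limits (degrees/s): [136.94, 136.94, 172.46, 180, 180, 180].

## Interface

Orientations are given as [roll, pitch, yaw] about the fixed x, y, z axes, in that order (R = Rz(yaw) Ry(pitch) Rx(roll)).
In Python, from plant import ctrl gives the robot as it stands.
- The arm moves only by the tool drive_tool, never from a script. Its argument "plan" is a list of rows, each a list of 3 entries, a list of its own where there are three numbers: the shift along the tool's x, y, z in m, then the turn, a rotation vector about the tool's x, y, z in degrees, then the opening, from 0 (shut) to 1 (fully open). In form: [[[dx, dy, dz], [wx, wy, wz], grip], ...]. A call has 1 to 20 rows; each row is the pose to reach, as a shift and turn from the pose measured when the call began, along the tool's axes at that moment; what a row does not reach only later rows make up. A row lasts 1/12 s, in which the tool goes at most 41.7 mm and 7.16 degrees, less where a joint would pass 70% of its speed; a pose out of reach is approached as far as the arm can. A call with a gripper value outside its range is refused whole. The fingers move at their own pace and stop on an object; the grip force is fixed at half the most. Time passes only in rows, so rows that repeat a pose let the fingers close. It gives the time, the measured TCP pose, the force and the opening at its end, in the units of the state.
- ctrl.get_obs(): the state, without advancing time (a new reading comes with each control period).
- ctrl.snapshot(name): name is "scene" or "top" or "wrist"; returns the picture (420x560x3 uint8, blue, green, red); there is no depth.
- ctrl.get_calibration(name): a dict with "fx", "fy", "cx", "cy" (pixels), "R" (3x3) and "t" (3): a world point X has camera coordinates R X + t. Camera axes: x right, y down, z forward; pixel columns grow to the right and rows downward; lengths in m; the calibration is good to about 2 mm. A picture is of the moment at which its call begins: read the wrist's pose just before it. get_calibration takes no time and is no camera call; for the wrist camera it gives the pose at the moment of the call.
- ctrl.close_job(): hands the job in, once; it reports no verdict.
Trained networks look in the newest picture that a camera, given by its name, has taken for a name from the list of things; names that differ only in an ending like _2 or _b are one class to them, and where a whole thing is asked for, a point or a joint stands for the part that bears it (a point fixed in the world has none). Each returns a list of dicts, best first, with "confidence" (0 to 1); they miss things now and then, are a little off and sometimes report something else, mostly with a low value. They report only what shows in the picture. A call takes as long as a camera call. They do not tell look-alikes from the thing itself.
- ctrl.cut_out(camera, name): "pixels" (420x560 bool, what is visible of it) and "pixel" ([column, row] in pixels, amid what is visible of it).
- ctrl.landmark_of(camera, name): "pixel" ([column, row] in pixels: a listed point, or the origin of a listed thing).
The state is a dict: "clock": time; "joint_pos": joint angles; "qvel": joint speeds; "tau": joint torques, N m; "tool_pos": TCP position; "orientation": TCP orientation; "force": force on the tool from outside, world axes, zero at the start; "moment": the same for the moment, N m; "opening": finger opening in m.
Only numpy, scipy, OpenCV 4.12 (cv2) and the standard library are available. Lean on these libraries where they do the work, as an engineer would, in place of code of your own. Each camera call takes 0.05 s, during which the arm holds its last target. There are 200 camera calls.

## Task

Pick up the batch timer and clip its snap hook onto the eye at the front of the bench tray rack: press the sprung gate against the eye's bar until the bar is inside and the gate snaps shut behind it, then pull straight down on the clipped timer with about 10 newtons to prove that it holds; at no time press or pull on the rack or its eye with 20 newtons or more. Leave it hanging still from the eye with the gate shut, and do not disturb the other things on the bench.

Things in the scene. Friction and masses are not known exactly. Their poses are not given: they have to be found in the camera images.
- timer: Batch timer with a steel snap hook fixed rigidly on top; loose, stands upright on the bench, 0.23 kg, 153 mm tall. Origin: centre of its underside, z up, x from the dial side to the gate side. White plastic box 34 (x) by 62 (y) by 60 (z) mm with a dial on its -x face. The hook lies in the x-z plane, 10 mm thick in y; spine on the -x side (inner face x = -9), sprung gate on the +x side
- timer_tab (a point): centre of the steel grip tab on top of the hook: 18 (x) by 12 (y) mm, from 117 to 153 mm above the timer's underside, this point at 138; axes as the timer's. Best pinched here from above across x, so that the timer cannot pivot in the jaws
- timer_seat (a point): where the bar's centre line lies when seated in the hook's crown: x = 0, 107.3 mm above the timer's underside; axes as the timer's. The crown is an inverted V, its inner faces rising at 45 degrees from x = +-9, z = 104 to x = 0, z = 113 mm. With the bar's centre at x = -3 to +4, lowering the hook slides the bar up into the crown and the gate springs shut below it
- timer_mouth (a point): point on the outer face of the shut gate where the bar should first touch: x = 13, 91.5 mm above the timer's underside; axes as the timer's; fixed to the timer, not the gate. The bar enters as the hook moves along its own +x, its centre at z = 88 to 95 mm. Lower, the gate meets its stop; higher, the bar hits the rigid nose above the gate (x = 9 to 15, z = 99 to 106). From touch to x = 1: 16 mm
- timer_gate (a joint): angle of the snap hook's gate, rad: 0 shut, grows as it is pressed inward (towards the spine), stop at 0.85; hinged at its foot (x = 11, z = 72 mm in the timer's frame), 26 mm long, 4 mm thick; its spring needs about 2.5 N at the mouth to start and about 7 N well open
- rack: fixed bench tray rack of aluminium with two trays of buns, 150 mm high, 290 mm deep, 380 mm wide. Origin: on the bench right below the middle of the eye's bar. x points from the eye into the rack, y along the eye's bar, z up. The rack's front is 42 mm behind the bar and reaches from y = -69 to +309 mm; everything near the eye is below 180 mm
- rack_eye (a point): nominal middle of the eye's bar, 160 mm above the bench, axes as the rack's. The eye is a rigid closed U of 8 mm round steel, lying level: a bar 42 mm long along y (34 mm free between its arms) and two arms going back to a plate clamped in upright slots. It was clamped by eye: the true bar lies up to 12 mm above or below this point (no error in x, y), and does not shift under 20 N
- shaker: flour shaker, a bystander: aluminium, 64 mm across, 98 mm tall; origin at the centre of its underside
- tin: loaf tin, a bystander: open box 105 by 210 by 68 mm; origin at the centre of its underside
- scraper: dough scraper lying on the bench, a bystander: about 115 by 130 mm, 22 mm high; origin under its middle
Not all that is in view belongs to the job. Several things have the shape of the timer; the one meant has the colours described above.

How it is judged:
By the outcome, as a careful person would: the job done as asked, in the order asked, and still so for the second after the job is handed in, with the robot touching nothing.
It also fails if it takes over 61 s, if anything falls off the work surface, if the arm or the gripper's body presses on something with over 40 N, if the wrist force passes 120 N, or if a joint passes its speed limit or range.

## Working session

There is one attempt and no reset: what is moved stays moved. The work goes in short steps, Python scripts to look and compute and a tool call to move; the robot and the scene stay as the last step left them, time stands still between calls to the robot, and variables do not carry over. Pictures are saved under pics/ and viewed, about 8 in all and at most 12, crops included, and the job is handed in when it is done.

Besides the shell and the picture viewer there is one more tool, called by a JSON object that holds its "method" and its "body", one argument or row to a line. drive_tool: Moves the arm, as the interface text tells. Its arguments: {"type":"object","properties":{"plan":{"type":"array","items":{"type":"array"}}},"required":["plan"]}

```bash
mkdir -p pics; cat > h.py <<'E'
import numpy as np, cv2
from plant import ctrl
def cal(c):
    k=ctrl.get_calibration(c); return {a:np.array(b) for a,b in k.items()}
def ray(k,p):
    d=np.array([(p[0]-k['cx'])/k['fx'],(p[1]-k['cy'])/k['fy'],1.0]); R=k['R']; return -R.T@k['t'], R.T@d
def atz(k,p,z):
    o,d=ray(k,p); return o+d*(z-o[2])/d[2]
def proj(k,X):
    c=k['R']@np.array(X)+k['t']; return np.array([k['fx']*c[0]/c[2]+k['cx'],k['fy']*c[1]/c[2]+k['cy']])
def tri(obs):
    A=0;b=0
    for k,p in obs:
        o,d=ray(k,p); d=d/np.linalg.norm(d); P=np.eye(3)-np.outer(d,d); A=A+P; b=b+P@o
    X=np.linalg.solve(A,b); return X,[np.round(proj(k,X)-p,1) for k,p in obs]
E
python3 - <<'E'
from h import *
print(ctrl.get_obs())
for c in ['scene','top']:
    im=ctrl.snapshot(c); cv2.imwrite(f'pics/{c}0.png',im); k=cal(c)
    print(c,np.round(-k['R'].T@k['t'],3),k['fx'])
    for n in ['timer','timer_tab','timer_seat','timer_mouth','rack','rack_eye','shaker','tin','scraper']:
        print(n,[(np.round(d['pixel']).tolist(),round(d['confidence'],2)) for d in ctrl.landmark_of(c,n)])
E
```

```text
{'clock': 0.0, 'joint_pos': array([ 8.11928583e+01,  2.05905795e+01,  6.32590416e-01, -1.93444332e-02,
       -7.01340210e+01, -1.65072221e+01]), 'qvel': array([-0.01617325, -0.09013655,  0.01874106,  0.03713254,  0.00569949,
       -0.01950001]), 'tau': array([ 1.12585494e-03, -5.82714951e+01,  2.93047857e+01,  6.99664369e+00,
        6.93904716e-03, -1.66024356e-04]), 'tool_pos': array([0.28843609, 0.60973079, 0.22562578]), 'orientation': array([  95.32881369,   89.90620944, -109.99213834]), 'force': array([-3.72250224e-01,  9.13778579e-01, -3.89808346e-04]), 'moment': array([-0.04369555,  0.00931536,  0.00700622]), 'opening': 0.08759244043587476}
scene [ 0.964 -0.832  1.019] 527.3587527710184
timer [([220.0, 314.0], 0.96), ([173.0, 336.0], 0.83), ([190.0, 287.0], 0.64)]
timer_tab [([215.0, 276.0], 0.85), ([184.0, 245.0], 0.65)]
timer_seat [([165.0, 309.0], 0.71), ([216.0, 285.0], 0.7), ([186.0, 257.0], 0.68)]
timer_mouth [([177.0, 263.0], 0.96), ([219.0, 293.0], 0.76), ([161.0, 318.0], 0.6)]
rack [([313.0, 213.0], 0.82)]
rack_eye [([317.0, 164.0], 0.91)]
shaker []
tin [([290.0, 155.0], 0.92), ([215.0, 275.0], 0.37)]
scraper [([251.0, 222.0], 0.77)]
top [ 0.366 -0.021  1.339] 425.98525877017147
timer [([357.0, 248.0], 0.74), ([398.0, 230.0], 0.71), ([367.0, 216.0], 0.66)]
timer_tab [([416.0, 232.0], 0.9), ([375.0, 210.0], 0.75), ([368.0, 249.0], 0.54)]
timer_seat [([369.0, 216.0], 0.75), ([364.0, 247.0], 0.65)]
timer_mouth [([374.0, 210.0], 0.84), ([413.0, 234.0], 0.84), ([364.0, 246.0], 0.69)]
rack [([230.0, 212.0], 0.84), ([367.0, 216.0], 0.51)]
rack_eye [([228.0, 204.0], 0.96)]
shaker [([371.0, 167.0], 0.74)]
tin [([172.0, 270.0], 0.89)]
scraper [([270.0, 250.0], 0.71)]
```

View pics/scene0.png

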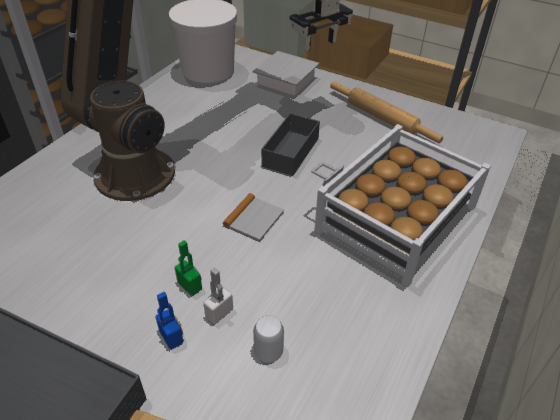

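View pics/top0.png

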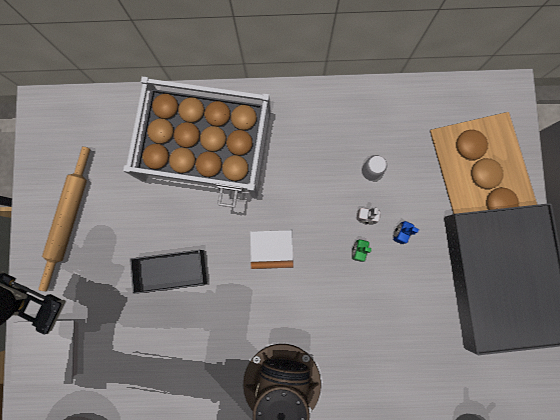

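The scene view shows three timer shapes: white at scene (218,300) / top (368,215), green at (188,275) / (362,249), and blue at (170,325) / (405,232). White fits the description. The eye is at top (232,204). I'll confirm with an enlarged crop and measure.

```bash
python3 - <<'E'
from h import *
s=cv2.imread('pics/scene0.png');t=cv2.imread('pics/top0.png')
r=lambda im,x,y,w:cv2.resize(im[y:y+w,x:x+w],(390,390),interpolation=cv2.INTER_CUBIC)
cv2.imwrite('pics/crop1.png',np.vstack([np.hstack([r(s,185,258,75),r(t,340,190,60)])]))
cv2.imwrite('pics/crop2.png',np.vstack([np.hstack([r(s,290,140,75),r(t,205,170,60)])]))
ks,kt=cal('scene'),cal('top')
for n,a,b in [('timer',(220,314),(367,216)),('tab',(215,276),(375,210)),('seat',(216,285),(369,216)),('mouth',(219,293),(374,210)),('eye',(317,164),(228,204)),('rack0',(313,213),(230,212))]:
    X,e=tri([(ks,a),(kt,b)]); print(n,X.round(4),e)
for c in ['top','scene']:
    k=cal(c)
    for n in ['timer','rack_eye','scraper','shaker','tin']:
        for d in ctrl.cut_out(c,n):
            m=d['pixels'].astype(np.uint8); print(c,n,np.round(d['pixel']),round(d['confidence'],2),m.sum(),cv2.boundingRect(m))
E
```

```text
timer [ 0.5012 -0.2815  0.0008] [array([-1.3,  0.1]), array([-0.6, -0.7])]
tab [ 0.5016 -0.2801  0.1376] [array([ 0.1, -0. ]), array([0. , 0.1])]
seat [ 0.4913 -0.2707  0.0897] [array([-0.8,  0. ]), array([-0.4, -0.4])]
mouth [ 0.5091 -0.2859  0.09  ] [array([-1.1,  0.1]), array([-0.5, -0.6])]
eye [0.529  0.1339 0.1662] [array([-0.7,  0.1]), array([-0.4, -0.5])]
rack0 [ 0.5256  0.1506 -0.0246] [array([ 0.8, -0.1]), array([0.4, 0.6])]
top timer [402. 230.] 0.84 394 (394, 221, 25, 24)
top timer [359. 248.] 0.79 279 (352, 241, 19, 20)
top timer [370. 213.] 0.73 305 (357, 208, 23, 16)
top rack_eye [199. 140.] 0.66 12386 (124, 77, 147, 131)
top scraper [274. 250.] 0.77 1602 (251, 230, 44, 39)
top shaker [374. 167.] 0.75 480 (362, 155, 25, 25)
top tin [168. 270.] 0.87 2621 (130, 250, 77, 43)
top tin [369. 214.] 0.52 268 (358, 209, 22, 15)
scene timer [167. 324.] 0.95 889 (157, 292, 26, 57)
scene timer [217. 302.] 0.79 906 (204, 269, 29, 54)
scene timer [186. 275.] 0.64 854 (175, 240, 27, 55)
scene scraper [251. 218.] 0.7 1568 (223, 193, 61, 47)
scene shaker [268. 336.] 0.69 1227 (253, 315, 31, 48)
scene tin [290. 144.] 0.58 2379 (261, 113, 59, 63)
```

View pics/crop1.png

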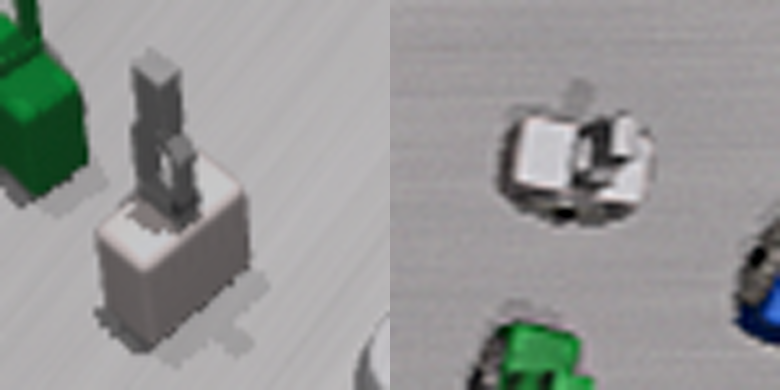

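View pics/crop2.png

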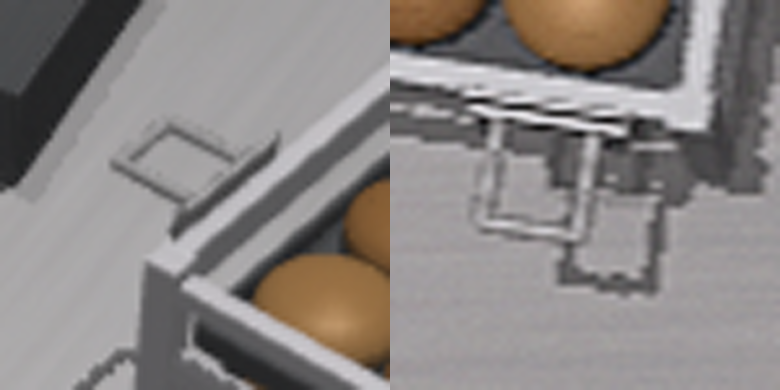

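White timer confirmed: the crop shows it grey-white with a steel hook, and the gate is on the +x side, facing away from the base. Next I'll compute yaw and eye geometry from the corners.

```bash
python3 - <<'E'
from h import *
ks,kt=cal('scene'),cal('top')
C=lambda x,y,ox,oy,w:(ox+x*w/390-.4,oy+y*w/390-.4)
for n,p in [('L',(100,232)),('F',(152,268)),('R',(243,188))]:
    print(n,atz(ks,C(*p,185,258,75),.06).round(4))
for p in [(522,118),(512,205),(650,130),(636,205)]:
    print('top',atz(kt,C(p[0]-390,p[1],340,190,60),.06).round(4))
for z in (.06,): pass
# rack front rail top view edges & eye
E=[]
for a,b in [((115,162),(480,225)),((168,125),(578,237))]: pass
for a,b in [((115,162),(578,237)),((168,125),(480,225)),((240,160),(490,125)),]:
    X,e=tri([(ks,C(*a,290,140,75)),(kt,C(b[0]-390,b[1],205,170,60))]); print('eye',X.round(4),e)
k=cal('wrist'); print('wrist cam',(-k['R'].T@k['t']).round(3),k['R'].round(2),k['fx'])
o=ctrl.get_obs(); from scipy.spatial.transform import Rotation as Ro
print(Ro.from_euler('xyz',o['orientation'],degrees=True).as_matrix().round(3))
E
```

```text
L [ 0.4819 -0.3044  0.06  ]
F [ 0.5115 -0.3083  0.06  ]
R [ 0.5212 -0.2545  0.06  ]
top [ 0.5187 -0.2516  0.06  ]
top [ 0.4783 -0.245   0.06  ]
top [ 0.5113 -0.3106  0.06  ]
top [ 0.4766 -0.3022  0.06  ]
eye [0.5235 0.1196 0.1518] [array([-0.2,  0. ]), array([-0.1, -0.1])]
eye [0.5309 0.1628 0.1483] [array([-0.3,  0.1]), array([-0.2, -0.3])]
eye [0.5744 0.1577 0.1478] [array([-0.1,  0. ]), array([-0.1, -0.1])]
wrist cam [0.359 0.577 0.385] [[-0.43 -0.9  -0.  ]
 [-0.87  0.41  0.29]
 [-0.26  0.12 -0.96]] 371.7173322815934
[[-0.    -0.428 -0.904]
 [-0.    -0.904  0.428]
 [-1.     0.     0.   ]]
```

{"method": "drive_tool", "body": {
  "plan": [
    [[-0.074,0.424,-0.435],[74,0,0],0.5],
    [[-0.074,0.424,-0.435],[74,0,0],0.5],
    [[-0.074,0.424,-0.435],[74,0,0],0.5],
    [[-0.074,0.424,-0.435],[74,0,0],0.5],
    [[-0.074,0.424,-0.435],[74,0,0],0.5],
    [[-0.074,0.424,-0.435],[74,0,0],0.5],
    [[-0.074,0.424,-0.435],[74,0,0],0.5],
    [[-0.074,0.424,-0.435],[74,0,0],0.5],
    [[-0.074,0.424,-0.435],[74,0,0],0.5],
    [[-0.074,0.424,-0.435],[74,0,0],0.5],
    [[-0.074,0.424,-0.435],[74,0,0],0.5],
    [[-0.074,0.424,-0.435],[74,0,0],0.5],
    [[-0.074,0.424,-0.435],[74,0,0],0.5],
    [[-0.074,0.424,-0.435],[74,0,0],0.5],
    [[-0.074,0.424,-0.435],[74,0,0],0.5],
    [[-0.074,0.424,-0.435],[74,0,0],0.5],
    [[-0.074,0.424,-0.435],[74,0,0],0.5],
    [[-0.074,0.424,-0.435],[74,0,0],0.5],
    [[-0.074,0.424,-0.435],[74,0,0],0.5]
  ]
}}

```text
clock: 3.08
tool_pos: [0.5003, 0.0415, 0.3005]
orientation: [52.1, 90.0, 132.8]
force: [-0.5, 0.5, 0.1]
opening: 0.044
```

```bash
python3 - <<'E'
from h import *
o=ctrl.get_obs(); print({a:np.round(o[a],3) for a in ('clock','joint_pos','qvel','tool_pos','orientation','force')})
k=cal('wrist'); im=ctrl.snapshot('wrist'); cv2.imwrite('pics/w1.png',im)
import pickle; pickle.dump(k,open('w1.pkl','wb'))
print((-k['R'].T@k['t']).round(3),proj(k,[.527,.141,.15]).round())
for n in ['rack_eye','rack']: print(n,[(np.round(d['pixel'],1),round(d['confidence'],2)) for d in ctrl.landmark_of('wrist',n)])
E
```

```text
{'clock': np.float64(3.083), 'joint_pos': array([ 2.7199e+01,  1.5830e+00, -1.3628e+01, -1.0000e-02, -7.4791e+01,
       -3.6467e+01]), 'qvel': array([ 0.665,  0.044, -0.049,  0.015, -0.046,  0.074]), 'tool_pos': array([0.5  , 0.042, 0.3  ]), 'orientation': array([ 52.056,  89.99 , 132.786]), 'force': array([-0.49 ,  0.482,  0.112])}
[ 0.487 -0.036  0.459] [262. 294.]
rack_eye [(array([261.8, 298.8]), 0.96)]
rack []
```

View pics/w1.png

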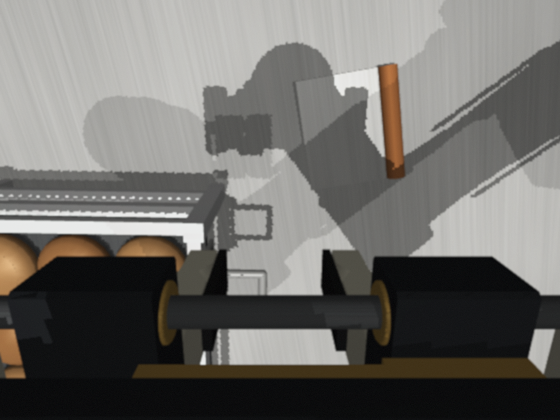

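The wrist view shows the eye partly hidden by the finger at about (255,282). I'll take two clear views with a baseline.

{"method": "drive_tool", "body": {
  "plan": [
    [[0,0.098,0.166],[0,0,0],0.5],
    [[0,0.098,0.166],[0,0,0],0.5],
    [[0,0.098,0.166],[0,0,0],0.5],
    [[0,0.098,0.166],[0,0,0],0.5],
    [[0,0.098,0.166],[0,0,0],0.5],
    [[0,0.098,0.166],[0,0,0],0.5],
    [[0,0.098,0.166],[0,0,0],0.5],
    [[0,0.098,0.166],[0,0,0],0.5]
  ]
}}

```text
clock: 3.9
tool_pos: [0.4298, 0.2218, 0.3005]
orientation: [167.8, 90.0, -111.3]
force: [-0.4, 0.1, 0.0]
opening: 0.044
```

```bash
cat > snap.py <<'E'
from h import *
import pickle,sys
n=sys.argv[1]; k=cal('wrist'); im=ctrl.snapshot('wrist'); cv2.imwrite(f'pics/{n}.png',im); pickle.dump(k,open(n+'.pkl','wb'))
o=ctrl.get_obs(); print({a:np.round(o[a],4) for a in ('clock','tool_pos','orientation','force')})
for m in sys.argv[2:]: print(m,[(np.round(d['pixel'],1),round(d['confidence'],2)) for d in ctrl.landmark_of('wrist',m)])
E
python3 snap.py wA rack_eye rack
```

```text
{'clock': np.float64(3.95), 'tool_pos': array([0.4301, 0.2213, 0.3005]), 'orientation': array([ 175.5941,   89.9948, -103.5848]), 'force': array([-0.1207,  0.4023, -0.2336])}
rack_eye [(array([132.9, 108.8]), 0.91)]
rack []
```

{"method": "drive_tool", "body": {
  "plan": [
    [[0,-0.168,0.027],[0,0,0],0.5],
    [[0,-0.168,0.027],[0,0,0],0.5],
    [[0,-0.168,0.027],[0,0,0],0.5],
    [[0,-0.168,0.027],[0,0,0],0.5],
    [[0,-0.168,0.027],[0,0,0],0.5],
    [[0,-0.168,0.027],[0,0,0],0.5],
    [[0,-0.168,0.027],[0,0,0],0.5]
  ]
}}

```text
clock: 4.63
tool_pos: [0.6008, 0.2191, 0.2996]
orientation: [132.1, 89.9, -147.3]
force: [-1.3, -0.2, 0.1]
opening: 0.0439
```

```bash
python3 snap.py wB rack_eye rack; python3 - <<'E'
from h import *
import pickle
ims=[]
for n in ('wA','wB'):
    k=pickle.load(open(n+'.pkl','rb')); im=cv2.imread(f'pics/{n}.png'); p=proj(k,[.535,.14,.15]).astype(int); x,y=p-60
    x=max(0,min(440,x));y=max(0,min(300,y)); print(n,x,y); ims.append(cv2.resize(im[y:y+120,x:x+120],(400,400),interpolation=cv2.INTER_CUBIC))
cv2.imwrite('pics/wAB.png',np.hstack(ims))
E
```

```text
{'clock': np.float64(4.6833), 'tool_pos': array([0.6002, 0.2195, 0.3004]), 'orientation': array([ 125.2469,   89.9672, -154.0877]), 'force': array([ 0.4965, -1.0497, -0.2523])}
rack_eye [(array([352.9,  78. ]), 0.59)]
rack []
wA 68 50
wB 279 18
```

View pics/wAB.png

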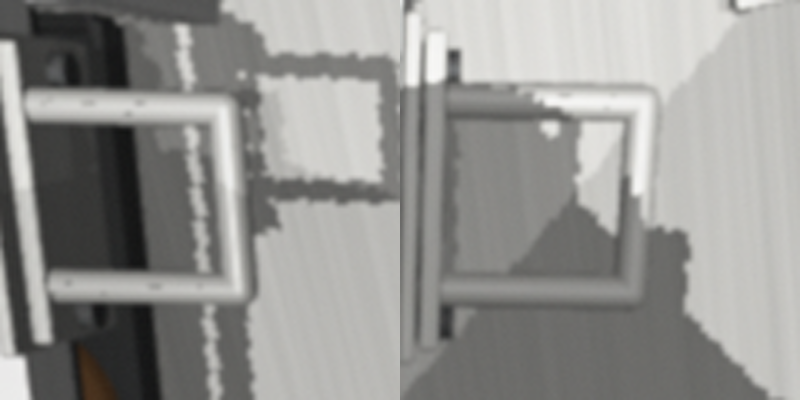

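The bar is clear in both views: corners A (224,105)/(240,286) and B (642,98)/(634,291) in the crop.

```bash
python3 - <<'E'
from h import *
import pickle
kA,kB=[pickle.load(open(n+'.pkl','rb')) for n in('wA','wB')]
ks,kt=cal('scene'),cal('top')
A=lambda x,y:(68+x*.3-.35,50+y*.3-.35); B=lambda x,y:(279+x*.3-.35,18+y*.3-.35)
C=lambda x,y,ox,oy,w:(ox+x*w/390-.4,oy+y*w/390-.4)
P=[]
for a,b,s,t in [((224,105),(242,98),(115,162),(578,237)),((240,286),(234,291),(168,125),(480,225))]:
    X,e=tri([(kA,A(*a)),(kB,B(*b))]); P.append(X); print(X.round(4),e)
    X,e=tri([(kA,A(*a)),(kB,B(*b)),(ks,C(*s,290,140,75)),(kt,C(t[0]-390,t[1],205,170,60))]); print(' all',X.round(4),e)
d=P[1]-P[0]; print((P[0]+P[1])/2, np.linalg.norm(d), np.degrees(np.arctan2(-d[0],d[1])))
for a,b in [((30,103),(50,98)),((55,285),(45,290))]: print('arm base',tri([(kA,A(*a)),(kB,B(*b))]))
E
```

```text
[0.5235 0.1188 0.1514] [array([-0. , -0.2]), array([0. , 0.2])]
 all [0.5235 0.1191 0.1521] [array([-0.3,  0.2]), array([0.2, 0.5]), array([-0.2,  0. ]), array([ 0.1, -0.1])]
[0.5302 0.1607 0.1532] [array([0.1, 0.3]), array([-0. , -0.3])]
 all [0.5308 0.1614 0.1501] [array([0.8, 0.9]), array([-1.5,  0.6]), array([-0.6, -0.2]), array([ 0.2, -0.3])]
[0.52682321 0.13975974 0.15233241] 0.04241197862696428 -9.040894887190293
arm base (array([0.5671429 , 0.11170993, 0.15428465]), [array([0.1, 0.2]), array([-0. , -0.2])])
arm base (array([0.57451947, 0.15320162, 0.15363956]), [array([0. , 0.2]), array([-0. , -0.2])])
```

{"method": "drive_tool", "body": {
  "plan": [
    [[0,0.031,-0.431],[0,0,0],0.5],
    [[0,0.031,-0.431],[0,0,0],0.5],
    [[0,0.031,-0.431],[0,0,0],0.5],
    [[0,0.031,-0.431],[0,0,0],0.5],
    [[0,0.031,-0.431],[0,0,0],0.5],
    [[0,0.031,-0.431],[0,0,0],0.5],
    [[0,0.031,-0.431],[0,0,0],0.5],
    [[0,0.031,-0.431],[0,0,0],0.5],
    [[0,0.031,-0.431],[0,0,0],0.5],
    [[0,0.031,-0.431],[0,0,0],0.5],
    [[0,0.031,-0.431],[0,0,0],0.5],
    [[0,0.031,-0.431],[0,0,0],0.5],
    [[0,0.031,-0.431],[0,0,0],0.5]
  ]
}}

```text
clock: 5.87
tool_pos: [0.499, -0.2007, 0.302]
orientation: [-65.4, 89.8, 15.3]
force: [0.5, 1.0, -1.0]
opening: 0.0437
```

```bash
python3 snap.py wT timer timer_tab timer_seat timer_mouth; python3 - <<'E'
from h import *
from scipy.spatial.transform import Rotation as Ro
o=ctrl.get_obs(); R=Ro.from_euler('xyz',o['orientation'],degrees=True).as_matrix(); print(R.round(4))
import pickle; k=pickle.load(open('wT.pkl','rb')); print(proj(k,[.5016,-.2797,.138]),proj(k,[.5016,-.2797,.153]))
im=cv2.imread('pics/wT.png'); x,y=np.clip(proj(k,[.5016,-.2797,.1]).astype(int)-90,0,[380,240]); print(x,y)
c=cv2.resize(im[y:y+180,x:x+180],(600,600),interpolation=cv2.INTER_CUBIC)
# model overlay yaw -9.3
a=np.radians(-9.3); 
for q in [(9,6,153),(-9,6,153),(-9,-6,153),(9,-6,153),(17,31,60),(-17,31,60),(-17,-31,60),(17,-31,60)]:
    X=[.5016+(q[0]*np.cos(a)-q[1]*np.sin(a))/1e3,-.2797+(q[0]*np.sin(a)+q[1]*np.cos(a))/1e3,q[2]/1e3]
    p=(proj(k,X)-[x,y]+.5)*600/180; cv2.circle(c,tuple(p.astype(int)),4,(0,0,255),1)
cv2.imwrite('pics/wTc.png',c)
E
```

```text
{'clock': np.float64(5.9167), 'tool_pos': array([ 0.4994, -0.2   ,  0.3019]), 'orientation': array([-62.4778,  89.8427,  18.2472]), 'force': array([-0.895 , -0.3245, -0.3197])}
timer [(array([264.2,  92.4]), 0.96), (array([357.8,  99.8]), 0.73), (array([137.4,  91.4]), 0.6)]
timer_tab [(array([260.8,  92.2]), 0.77), (array([389.4, 104.7]), 0.61)]
timer_seat [(array([380.8, 103.1]), 0.7), (array([259.6,  96.4]), 0.62)]
timer_mouth [(array([378.9,  89.9]), 0.89), (array([249.7,  94.2]), 0.71)]
[[ 1.500e-03 -9.873e-01  1.591e-01]
 [ 8.000e-04  1.591e-01  9.873e-01]
 [-1.000e+00 -1.300e-03  1.000e-03]]
[255.27805643  93.13046856] [254.30236932  93.20194798]
167 2
```

View pics/wTc.png

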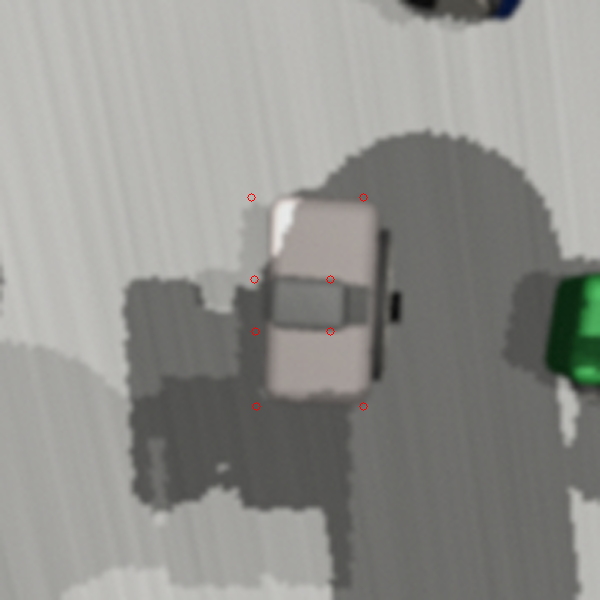

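The wrist crop shows the timer tab at crop (308,303). That is 4 mm further in -x than the scene/top estimate, and it is rotated about 3° more (yaw about -12°). I'll aim between the two, since the jaws will centre it.

{"method": "drive_tool", "body": {
  "plan": [
    [[0.08,-0.011,-0.078],[3,0,0],0.5],
    [[0.08,-0.011,-0.078],[3,0,0],0.5],
    [[0.08,-0.011,-0.078],[3,0,0],0.5],
    [[0.08,-0.011,-0.078],[3,0,0],0.5],
    [[0.11,-0.011,-0.078],[3,0,0],0.5],
    [[0.14,-0.011,-0.078],[3,0,0],0.5],
    [[0.165,-0.011,-0.078],[3,0,0],0.5],
    [[0.183,-0.011,-0.078],[3,0,0],0.5],
    [[0.183,-0.011,-0.078],[3,0,0],0.5],
    [[0.183,-0.011,-0.078],[3,0,0],0.5]
  ]
}}

```text
clock: 6.95
tool_pos: [0.4991, -0.2771, 0.1183]
orientation: [12.4, 90.0, 90.3]
force: [-0.4, -0.7, 0.2]
opening: 0.0438
```

{"method": "drive_tool", "body": {
  "plan": [
    [[0,0,0],[0,0,0],0.35],
    [[0,0,0],[0,0,0],0.28],
    [[0,0,0],[0,0,0],0.24],
    [[0,0,0],[0,0,0],0.21],
    [[0,0,0],[0,0,0],0.18],
    [[0,0,0],[0,0,0],0],
    [[0,0,0],[0,0,0],0],
    [[0,0,0],[0,0,0],0],
    [[0,0,0],[0,0,0],0]
  ]
}}

```text
clock: 7.7
tool_pos: [0.4992, -0.2772, 0.119]
orientation: [-48.1, 90.0, 29.8]
force: [-1.6, 1.3, 6.3]
opening: 0.0177
```

{"method": "drive_tool", "body": {
  "plan": [
    [[-0.02,0,0],[0,0,0],0],
    [[-0.05,0,0],[0,0,0],0],
    [[-0.09,0,0],[0,0,0],0],
    [[-0.13,0,0],[0,0,0],0],
    [[-0.16,0,0],[0,0,0],0],
    [[-0.16,0,0],[0,0,0],0],
    [[-0.16,0,0],[0,0,0],0]
  ]
}}

```text
clock: 8.28
tool_pos: [0.4997, -0.2773, 0.2805]
orientation: [-74.2, 89.8, 3.7]
force: [-1.0, 0.8, -4.9]
opening: 0.0176
```

```bash
python3 snap.py wG; python3 - <<'E'
from h import *
from scipy.spatial.transform import Rotation as Ro
o=ctrl.get_obs(); print(Ro.from_euler('xyz',o['orientation'],degrees=True).as_matrix().round(4),o['opening'],o['moment'])
s=ctrl.snapshot('scene'); k=cal('scene'); p=proj(k,o['tool_pos']).astype(int); print(p)
x,y=np.clip(p-[60,50],0,[440,300]); c=cv2.resize(s[y:y+120,x:x+120],(400,400),interpolation=cv2.INTER_CUBIC)
w=cv2.resize(cv2.imread('pics/wG.png'),(533,400)); cv2.imwrite('pics/g.png',np.hstack([c,w[:,60:460]]))
E
```

```text
{'clock': np.float64(8.3333), 'tool_pos': array([ 0.4988, -0.2769,  0.2785]), 'orientation': array([-12.3991,  89.9098,  65.5107]), 'force': array([-0.8846,  0.8887, -4.2863])}
[[ 7.000e-04 -9.778e-01  2.095e-01]
 [ 1.400e-03  2.095e-01  9.778e-01]
 [-1.000e+00 -3.000e-04  1.500e-03]] 0.017645633840336107 [ 0.16096759 -0.00866926  0.02247548]
[209 228]
```

View pics/g.png

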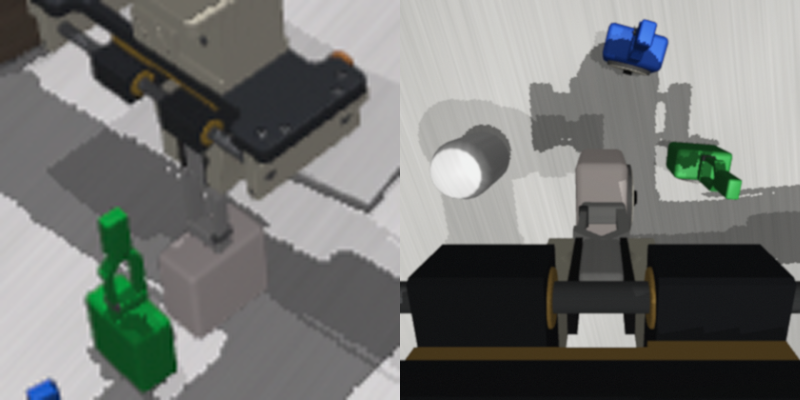

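The timer is held square in the jaws and lifted clear. The wrist crop shows the hook between the fingers, with green, blue and shaker undisturbed. Next I carry it to in front of the eye.

{"method": "drive_tool", "body": {
  "plan": [
    [[0,0.007,0.03],[-2.8,0,0],0],
    [[0,0.015,0.068],[-2.8,0,0],0],
    [[0,0.023,0.107],[-2.8,0,0],0],
    [[0,0.032,0.146],[-2.8,0,0],0],
    [[0,0.04,0.185],[-2.8,0,0],0],
    [[0,0.049,0.224],[-2.8,0,0],0],
    [[0,0.057,0.263],[-2.8,0,0],0],
    [[0,0.066,0.302],[-2.8,0,0],0],
    [[0,0.074,0.34],[-2.8,0,0],0],
    [[0,0.081,0.37],[-2.8,0,0],0],
    [[0,0.086,0.395],[-2.8,0,0],0],
    [[0,0.089,0.407],[-2.8,0,0],0],
    [[0,0.09,0.412],[-2.8,0,0],0],
    [[0,0.09,0.412],[-2.8,0,0],0],
    [[0,0.09,0.412],[-2.8,0,0],0]
  ]
}}

```text
clock: 9.63
tool_pos: [0.4962, 0.1441, 0.2772]
orientation: [91.0, 89.8, 171.7]
force: [0.6, 0.3, -2.8]
opening: 0.0173
```

```bash
cat > st.py <<'E'
from h import *
from scipy.spatial.transform import Rotation as Ro
o=ctrl.get_obs(); R=Ro.from_euler('xyz',o['orientation'],degrees=True).as_matrix()
print(o['clock'],o['tool_pos'].round(4),'F',o['force'].round(2),'M',o['moment'].round(3),o['opening'].round(4)); print(R.round(4))
a=np.radians(-9.3); u=np.array([np.cos(a),np.sin(a),0]); v=np.array([-u[1],u[0],0])
org=o['tool_pos']+R[:,0]*-.019 # grip pt
bar=np.array([.5268,.1398,.152])
L=np.array([-R[:,1],-R[:,1]*0+R[:,2],-R[:,0]])  # timer axes in world
q=L@(bar-o['tool_pos'])*1e3+[0,0,119]
print('bar in timer frame mm',q.round(1),'F in rack axes',(np.array([u,v,[0,0,1]])@o['force']).round(2))
E
python3 st.py
```

```text
Traceback (most recent call last):
  File "st.py", line 4, in <module>
    print(o['clock'],o['tool_pos'].round(4),'F',o['force'].round(2),'M',o['moment'].round(3),o['opening'].round(4)); print(R.round(4))
                                                                                             ^^^^^^^^^^^^^^^^^^
AttributeError: 'float' object has no attribute 'round'
```

{"method": "drive_tool", "body": {
  "plan": [
    [[0.03,0,0],[0,0,0],0],
    [[0.06,0,0],[0,0,0],0],
    [[0.085,0,0],[0,0,0],0],
    [[0.097,0,0],[0,0,0],0],
    [[0.097,0,0],[0,0,0],0],
    [[0.097,0,0],[0,0,0],0],
    [[0.097,0,0],[0,0,0],0]
  ]
}}

```text
clock: 10.22
tool_pos: [0.4967, 0.1438, 0.1814]
orientation: [65.8, 89.9, 146.5]
force: [0.4, -0.0, -2.6]
opening: 0.0177
```

```bash
sed -i "s/o\['opening'\].round(4)/o['opening']/" st.py; python3 st.py; python3 - <<'E'
from h import *
s=ctrl.snapshot('scene'); cv2.imwrite('pics/s3.png',s); k=cal('scene'); t=ctrl.snapshot('top')
w=ctrl.snapshot('wrist')
p=proj(k,[.51,.14,.15]).astype(int)-[45,45]; print(p)
c=cv2.resize(s[p[1]:p[1]+90,p[0]:p[0]+90],(400,400),interpolation=cv2.INTER_CUBIC)
q=proj(cal('wrist'),[.515,.14,.152]).astype(int); print(q)
x,y=np.clip(q-75,0,[410,270]); cv2.imwrite('pics/c3.png',np.hstack([c,cv2.resize(w[y:y+150,x:x+150],(400,400),interpolation=cv2.INTER_CUBIC)]))
E
```

```text
10.2167 [0.4967 0.1438 0.1814] F [ 0.4  -0.01 -2.62] M [ 0.081 -0.093  0.066] 0.017731962727730557
[[-1.500e-03 -9.868e-01  1.621e-01]
 [ 1.000e-03  1.621e-01  9.868e-01]
 [-1.000e+00  1.700e-03  8.000e-04]]
bar in timer frame mm [30.4  0.9 89.6] F in rack axes [ 0.4   0.06 -2.62]
[265 120]
[237 240]
```

View pics/c3.png

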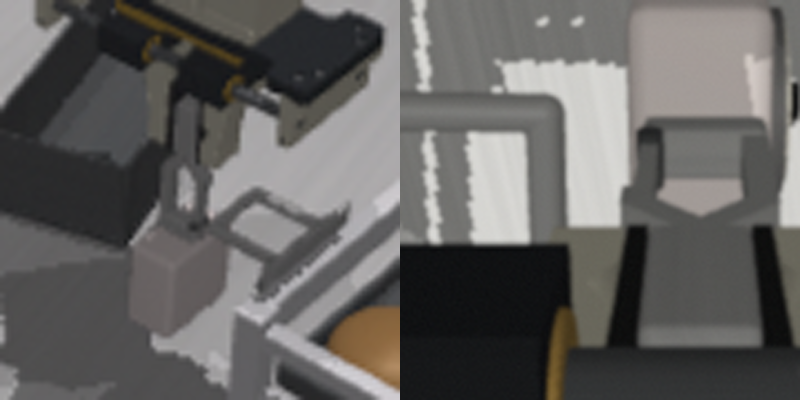

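The scene crop shows the hook upright in front of the eye, with the gate facing the bar. Next I set the height (2 mm lower) and approach to first contact.

{"method": "drive_tool", "body": {
  "plan": [
    [[0.002,0,0],[0,0,0],0],
    [[0.002,-0.005,0],[0,0,0],0],
    [[0.002,-0.01,0],[0,0,0],0],
    [[0.002,-0.013,0],[0,0,0],0],
    [[0.002,-0.015,0],[0,0,0],0],
    [[0.002,-0.016,0],[0,0,0],0],
    [[0.002,-0.017,0],[0,0,0],0],
    [[0.002,-0.017,0],[0,0,0],0]
  ]
}}

```text
clock: 11.03
tool_pos: [0.5129, 0.1415, 0.1791]
orientation: [67.9, 89.8, 148.6]
force: [-3.2, 1.6, -2.3]
opening: 0.0175
```

```bash
python3 st.py
```

```text
11.0333 [0.5129 0.1415 0.1791] F [-3.23  1.61 -2.28] M [0.589 1.188 0.033] 0.017480837439106264
[[-0.0024 -0.9868  0.1619]
 [ 0.0015  0.1619  0.9868]
 [-1.      0.0026  0.0011]]
bar in timer frame mm [14.1  0.5 92. ] F in rack axes [-3.45  1.07 -2.28]
```

{"method": "drive_tool", "body": {
  "plan": [
    [[0,-0.0015,0],[0,0,0],0],
    [[0,-0.003,0],[0,0,0],0],
    [[0,-0.0045,0],[0,0,0],0],
    [[0,-0.006,0],[0,0,0],0],
    [[0,-0.006,0],[0,0,0],0]
  ]
}}

```text
clock: 11.45
tool_pos: [0.5183, 0.1403, 0.1786]
orientation: [84.9, 89.8, 165.6]
force: [-5.3, 0.8, -2.9]
opening: 0.0178
```

```bash
python3 st.py
```

```text
11.45 [0.5183 0.1403 0.1786] F [-5.34  0.78 -2.93] M [ 0.59   1.95  -0.013] 0.01783494362231246
[[-3.800e-03 -9.868e-01  1.621e-01]
 [ 1.000e-03  1.621e-01  9.868e-01]
 [-1.000e+00  3.900e-03  3.000e-04]]
bar in timer frame mm [ 8.5  0.9 92.4] F in rack axes [-5.39 -0.09 -2.93]
```

{"method": "drive_tool", "body": {
  "plan": [
    [[0,-0.002,0],[0,0,0],0],
    [[0,-0.0035,0],[0,0,0],0],
    [[0,-0.005,0],[0,0,0],0],
    [[0,-0.0065,0],[0,0,0],0],
    [[0,-0.008,0],[0,0,0],0],
    [[0,-0.008,0],[0,0,0],0]
  ]
}}

```text
clock: 11.95
tool_pos: [0.5252, 0.1385, 0.1776]
orientation: [98.5, 89.6, 179.2]
force: [-5.1, 1.3, -5.8]
opening: 0.018
```

```bash
python3 st.py
```

```text
11.95 [0.5252 0.1385 0.1776] F [-5.09  1.32 -5.76] M [ 0.455  1.938 -0.05 ] 0.018038865562288606
[[-6.500e-03 -9.867e-01  1.627e-01]
 [ 1.000e-04  1.627e-01  9.867e-01]
 [-1.000e+00  6.400e-03 -1.000e-03]]
bar in timer frame mm [ 1.5  1.6 93.4] F in rack axes [-5.24  0.48 -5.76]
```

{"method": "drive_tool", "body": {
  "plan": [
    [[0.002,0,0],[0,0,0],0],
    [[0.004,0,0],[0,0,0],0],
    [[0.006,0,0],[0,0,0],0],
    [[0.008,0,0],[0,0,0],0],
    [[0.01,0,0],[0,0,0],0],
    [[0.0115,0,0],[0,0,0],0],
    [[0.0115,0,0],[0,0,0],0]
  ]
}}

```text
clock: 12.53
tool_pos: [0.526, 0.1387, 0.1663]
orientation: [95.4, 89.7, 176.1]
force: [0.5, -0.8, -2.6]
opening: 0.0178
```

```bash
python3 st.py
```

```text
12.5333 [0.526  0.1387 0.1663] F [ 0.53 -0.83 -2.57] M [ 0.099 -0.076 -0.012] 0.0178138211629371
[[-4.900e-03 -9.867e-01  1.623e-01]
 [ 3.000e-04  1.623e-01  9.867e-01]
 [-1.000e+00  4.900e-03 -5.000e-04]]
bar in timer frame mm [  0.7   1.2 104.7] F in rack axes [ 0.66 -0.74 -2.57]
```

The gate force has dropped to zero with the bar inside, so it snapped shut. Next I lower in small steps to seat the bar.

{"method": "drive_tool", "body": {
  "plan": [
    [[0.001,0,0],[0,0,0],0],
    [[0.002,0,0],[0,0,0],0],
    [[0.0025,0,0],[0,0,0],0],
    [[0.003,0,0],[0,0,0],0],
    [[0.003,0,0],[0,0,0],0]
  ]
}}

```text
clock: 12.95
tool_pos: [0.5262, 0.1387, 0.1635]
orientation: [93.6, 89.7, 174.3]
force: [1.1, -0.9, -2.3]
opening: 0.0176
```

```bash
python3 st.py
```

```text
12.95 [0.5262 0.1387 0.1635] F [ 1.12 -0.85 -2.3 ] M [ 0.052 -0.276 -0.005] 0.017633915215208264
[[-4.400e-03 -9.867e-01  1.623e-01]
 [ 4.000e-04  1.623e-01  9.867e-01]
 [-1.000e+00  4.400e-03 -3.000e-04]]
bar in timer frame mm [  0.5   1.1 107.5] F in rack axes [ 1.24 -0.66 -2.3 ]
```

{"method": "drive_tool", "body": {
  "plan": [
    [[0.0005,0,0],[0,0,0],0],
    [[0.001,0,0],[0,0,0],0],
    [[0.0015,0,0],[0,0,0],0],
    [[0.0015,0,0],[0,0,0],0]
  ]
}}

```text
clock: 13.28
tool_pos: [0.5269, 0.1389, 0.1625]
orientation: [84.6, 89.8, 165.3]
force: [2.4, 0.0, -0.4]
opening: 0.0179
```

```bash
python3 st.py
```

```text
13.2833 [0.5269 0.1389 0.1625] F [ 2.37  0.   -0.36] M [-0.174 -0.964  0.056] 0.017883093667134864
[[-2.900e-03 -9.868e-01  1.620e-01]
 [ 8.000e-04  1.620e-01  9.868e-01]
 [-1.000e+00  3.000e-03  3.000e-04]]
bar in timer frame mm [ -0.2   0.9 108.5] F in rack axes [ 2.34  0.39 -0.36]
```

{"method": "drive_tool", "body": {
  "plan": [
    [[0.0005,-0.0007,0],[0,0,0],0],
    [[0.001,-0.0007,0],[0,0,0],0],
    [[0.0015,-0.0007,0],[0,0,0],0],
    [[0.0015,-0.0007,0],[0,0,0],0]
  ]
}}

```text
clock: 13.62
tool_pos: [0.5277, 0.1388, 0.1618]
orientation: [81.3, 89.9, 162.0]
force: [-1.7, -0.4, 6.9]
opening: 0.0178
```

```bash
python3 st.py
```

```text
13.6167 [0.5277 0.1388 0.1618] F [-1.66 -0.42  6.88] M [-0.016  0.92   0.013] 0.017802250652202208
[[-2.400e-03 -9.868e-01  1.616e-01]
 [ 8.000e-04  1.616e-01  9.868e-01]
 [-1.000e+00  2.500e-03  4.000e-04]]
bar in timer frame mm [ -1.    0.8 109.2] F in rack axes [-1.57 -0.68  6.88]
```

{"method": "drive_tool", "body": {
  "plan": [
    [[0.0009,0,0],[0,0,0],0],
    [[0.001,0,0],[0,0,0],0],
    [[0.0011,0,0],[0,0,0],0],
    [[0.0011,0,0],[0,0,0],0],
    [[0.0011,0,0],[0,0,0],0],
    [[0.0011,0,0],[0,0,0],0]
  ]
}}

```text
clock: 14.12
tool_pos: [0.5277, 0.1388, 0.1618]
orientation: [71.8, 89.9, 152.5]
force: [-2.8, -0.5, 9.0]
opening: 0.0177
```

```bash
python3 st.py
```

```text
14.1167 [0.5277 0.1388 0.1618] F [-2.82 -0.48  8.96] M [ 0.011  1.29  -0.002] 0.017678245180446587
[[-1.800e-03 -9.869e-01  1.613e-01]
 [ 9.000e-04  1.613e-01  9.869e-01]
 [-1.000e+00  1.900e-03  6.000e-04]]
bar in timer frame mm [ -1.    0.8 109.2] F in rack axes [-2.7  -0.93  8.96]
```

{"method": "drive_tool", "body": {
  "plan": [
    [[0.0012,0.0002,0],[0,0,0],0],
    [[0.0012,0.0003,0],[0,0,0],0],
    [[0.0012,0.0003,0],[0,0,0],0],
    [[0.0012,0.0003,0],[0,0,0],0],
    [[0.0012,0.0003,0],[0,0,0],0],
    [[0.0012,0.0003,0],[0,0,0],0],
    [[0.0012,0.0003,0],[0,0,0],0],
    [[0.0012,0.0003,0],[0,0,0],0]
  ]
}}

```text
clock: 14.78
tool_pos: [0.5277, 0.1388, 0.1618]
orientation: [45.3, 89.9, 126.1]
force: [-2.4, -0.6, 8.1]
opening: 0.0177
```

```bash
python3 st.py
```

```text
14.7833 [0.5277 0.1388 0.1618] F [-2.43 -0.6   8.05] M [-0.207  1.003 -0.059] 0.01772550265053321
[[-7.00e-04 -9.87e-01  1.61e-01]
 [ 1.00e-03  1.61e-01  9.87e-01]
 [-1.00e+00  9.00e-04  9.00e-04]]
bar in timer frame mm [ -1.    0.8 109.2] F in rack axes [-2.3  -0.98  8.05]
```

{"method": "drive_tool", "body": {
  "plan": [
    [[0.0013,0.0003,0],[0,0,0],0],
    [[0.0014,0.0003,0],[0,0,0],0],
    [[0.0014,0.0003,0],[0,0,0],0],
    [[0.0014,0.0003,0],[0,0,0],0],
    [[0.0014,0.0003,0],[0,0,0],0],
    [[0.0014,0.0003,0],[0,0,0],0]
  ]
}}

```text
clock: 15.28
tool_pos: [0.5277, 0.1389, 0.1618]
orientation: [-13.5, 89.9, 67.2]
force: [-2.6, -0.7, 10.1]
opening: 0.0175
```

```bash
python3 st.py
```

```text
15.2833 [0.5277 0.1389 0.1618] F [-2.61 -0.7  10.08] M [-0.249  1.198  0.053] 0.01753119736821704
[[ 4.000e-04 -9.870e-01  1.605e-01]
 [ 1.000e-03  1.605e-01  9.870e-01]
 [-1.000e+00 -3.000e-04  1.100e-03]]
bar in timer frame mm [ -1.    0.8 109.2] F in rack axes [-2.46 -1.12 10.08]
```

The pull test held at 10.1 N with no movement of the TCP. Next I unload.

{"method": "drive_tool", "body": {
  "plan": [
    [[0.0007,0.0003,0],[0,0,0],0],
    [[0.0003,0.0003,0],[0,0,0],0],
    [[0.0001,0.0003,0],[0,0,0],0],
    [[0.0001,0.0003,0],[0,0,0],0]
  ]
}}

```text
clock: 15.62
tool_pos: [0.5275, 0.1389, 0.1619]
orientation: [-28.8, 89.9, 52.0]
force: [-0.3, -1.0, 4.2]
opening: 0.0179
```

{"method": "drive_tool", "body": {
  "plan": [
    [[0,0,0],[0,0,0],0.22],
    [[0,0,0],[0,0,0],0.24],
    [[0,0,0],[0,0,0],0.27],
    [[0,0,0],[0,0,0],0.28],
    [[0,0,0],[0,0,0],0.28],
    [[0,0,0],[0,0,0],0.28]
  ]
}}

```text
clock: 16.12
tool_pos: [0.5275, 0.1389, 0.1618]
orientation: [-20.1, 89.9, 60.7]
force: [0.2, 0.5, 0.2]
opening: 0.0244
```

```bash
python3 st.py; python3 - <<'E'
from h import *
s=ctrl.snapshot('scene'); k=cal('scene'); w=ctrl.snapshot('wrist')
p=proj(k,[.53,.14,.15]).astype(int)-[45,45]
c=cv2.resize(s[p[1]:p[1]+90,p[0]:p[0]+90],(400,400),interpolation=cv2.INTER_CUBIC)
q=proj(cal('wrist'),[.53,.14,.152]).astype(int); x,y=np.clip(q-75,0,[410,270])
cv2.imwrite('pics/c4.png',np.hstack([c,cv2.resize(w[y:y+150,x:x+150],(400,400),interpolation=cv2.INTER_CUBIC)]))
E
```

```text
16.1167 [0.5275 0.1389 0.1618] F [0.16 0.51 0.18] M [ 0.039 -0.063  0.036] 0.0243799845357243
[[ 5.000e-04 -9.871e-01  1.604e-01]
 [ 9.000e-04  1.604e-01  9.871e-01]
 [-1.000e+00 -4.000e-04  1.000e-03]]
bar in timer frame mm [ -0.8   0.8 109.2] F in rack axes [0.07 0.53 0.18]
```

View pics/c4.png

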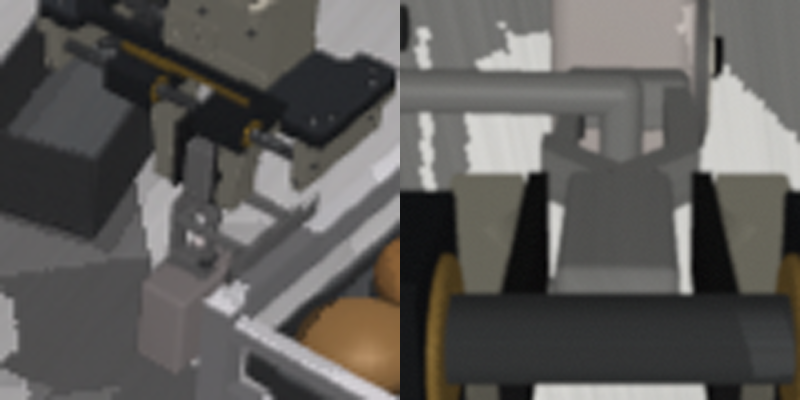

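The fingers are clear on both sides and the bar is inside the hook's crown. Next I lift straight away.

{"method": "drive_tool", "body": {
  "plan": [
    [[-0.005,0,0],[0,0,0],0.28],
    [[-0.015,0,0],[0,0,0],0.28],
    [[-0.03,0,0],[0,0,0],0.28],
    [[-0.05,0,0],[0,0,0],0.28],
    [[-0.08,0,0],[0,0,0],0.28],
    [[-0.11,0,0],[0,0,0],0.28],
    [[-0.13,0,0],[0,0,0],0.28],
    [[-0.13,0,0],[0,0,0],0.28]
  ]
}}

```text
clock: 16.88
tool_pos: [0.5295, 0.1394, 0.2982]
orientation: [-54.3, 89.4, 26.5]
force: [0.5, -0.2, -0.2]
opening: 0.0248
```

{"method": "drive_tool", "body": {
  "plan": [
    [[0,0,0.03],[0,0,0],0.28],
    [[0,0,0.06],[0,0,0],0.28],
    [[0,0,0.08],[0,0,0],0.28],
    [[0,0,0.08],[0,0,0],0.28],
    [[0,0,0.08],[0,0,0],0.28],
    [[0,0,0.08],[0,0,0],0.28],
    [[0,0,0.08],[0,0,0],0.28],
    [[0,0,0.08],[0,0,0],0.28],
    [[0,0,0.08],[0,0,0],0.28],
    [[0,0,0.08],[0,0,0],0.28],
    [[0,0,0.08],[0,0,0],0.28],
    [[0,0,0.08],[0,0,0],0.28],
    [[0,0,0.08],[0,0,0],0.28],
    [[0,0,0.08],[0,0,0],0.28],
    [[0,0,0.08],[0,0,0],0.28],
    [[0,0,0.08],[0,0,0],0.28]
  ]
}}

```text
clock: 18.22
tool_pos: [0.5423, 0.2183, 0.2986]
orientation: [-54.5, 89.4, 26.3]
force: [-0.2, 0.9, 0.4]
opening: 0.0247
```

```bash
python3 st.py; python3 - <<'E'
from h import *
s=ctrl.snapshot('scene'); k=cal('scene'); w=ctrl.snapshot('wrist')
p=proj(k,[.53,.14,.13]).astype(int)-[45,45]
c=cv2.resize(s[p[1]:p[1]+90,p[0]:p[0]+90],(400,400),interpolation=cv2.INTER_CUBIC)
q=proj(cal('wrist'),[.53,.14,.152]).astype(int); x,y=np.clip(q-75,0,[410,270])
W=w[y:y+150,x:x+150]
cv2.imwrite('pics/c5.png',np.hstack([c,cv2.resize(W,(400,400),interpolation=cv2.INTER_CUBIC)]))
for i in range(8): w2=ctrl.snapshot('wrist')
print('wrist change over 0.4 s',np.abs(w2.astype(int)-w).mean(), (np.abs(w2.astype(int)-w).max(2)>25).sum())
t=ctrl.snapshot('top'); t0=cv2.imread('pics/top0.png'); d=(np.abs(t.astype(int)-t0).max(2)>40)
for n,(x,y,w_,h) in dict(green=(352,241,19,20),blue=(394,221,25,24),shaker=(362,155,25,25),scraper=(251,230,44,39),tin=(130,250,77,43)).items(): print(n,d[y:y+h,x:x+w_].mean().round(3))
E
```

```text
18.2167 [0.5423 0.2183 0.2986] F [-0.19  0.92  0.45] M [ 0.046 -0.007 -0.039] 0.024702200196999625
[[ 0.0088 -0.9871  0.1598]
 [ 0.0043  0.1599  0.9871]
 [-1.     -0.008   0.0057]]
bar in timer frame mm [ -3.9 -80.8 -27.1] F in rack axes [-0.33  0.88  0.45]
wrist change over 0.4 s 0.7769628684807256 31
green 0.0
blue 0.0
shaker 0.0
scraper 0.0
tin 0.103
```

View pics/c5.png

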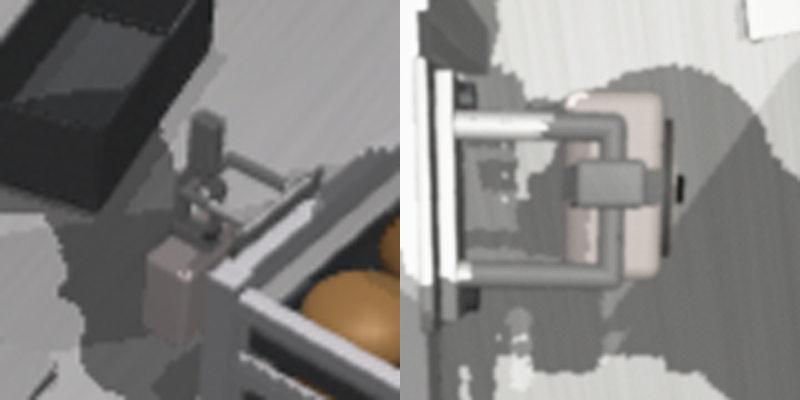

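The timer hangs upright on the eye and is still, and the arm is clear of it. The tin's 10% pixel change comes from the arm's shadow, because nothing went near it. Handing in.

```bash
python3 -c "
from plant import ctrl
print(ctrl.close_job(), ctrl.get_obs()['clock'])"
```

```text
the job is handed in; nothing more can be done
the job is handed in; nothing more can be done
```

The white batch timer is clipped on the rack's eye and hanging there, and the job was handed in at about 18.7 s of the 61 s allowed.

- **Clipping:** I pressed the gate onto the bar with about 5 N. I took the gate as snapped shut because the sideways force fell to zero once the bar was in the crown. I did not see the gate closed in a close-up picture.
- **Pull test:** I pulled straight down until the tool read 10.1 N, held it there for about 0.4 s, and the hook did not move. The rack carried at most about 12 N including the timer's weight, plus about 3 N sideways. These come from readings at the end of each move, so a brief peak in between would not show.
- **After release:** The timer hung upright with the bar in the crown and showed no movement over 0.4 s. The arm was clear and touching nothing.
- **Bystanders:** Green timer, blue timer, shaker and scraper showed no change in the top picture. The tin's area differed by about 10% of its pixels. I put that down to the arm's shadow, since nothing went near it, but I did not check it separately.
- **Disagreements:** The cameras disagreed by about 4 mm on where the timer stood, which the jaws took up when they centred it. The bar sat about 8 mm below its nominal height. It seated 1–2 mm lower in height than my camera estimate, within tolerance.

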